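# Free and switch the conveyor selector on a packing bench

## Task

On the control box, swing the long isolator lever counter-clockwise (seen from above) until you feel it firmly home on its inner stop, which turns the lock disc clear of the selector; then turn the bar-handled selector clockwise as far as it goes, and let go of everything. The stop sits elsewhere on every box, so feel for it and do not force anything: at most 20 N at the lever's post, and no wrenching on the selector while it is still locked. Leave the carton, the tape roll and the pen cup where they stand.

Things in the scene. Friction and masses are not known exactly. Their poses are not given: they have to be found in the camera images.
- panel: Control box fixed to the bench: grey steel, 200 mm (its x) by 320 mm (its y), 70 mm high, aluminium top plate. Origin: centre of its underside; z up; x points away from the robot at yaw 0. On the plate stand, with vertical axes, the lever at (20, -55) mm and the selector at (20, 95) mm. The lock disc between them is a part of it.
- stop: The inner stop, a small steel block fixed inside the box and not to be seen; origin on the lever's axis, 70 mm above the bench. A pin on the lever's shaft meets it, 50 mm from the axis. Its pose does not tell where the lever ends: the lever is clamped on its shaft at another angle on every box (up to 0.25 rad either way).
- lock_axis (a point): Centre of the lock disc's top (83 mm above the bench) at (20, 43) mm of the box: steel disc of 62 mm diameter, 12 mm thick, with one scallop in its rim, geared to the lever inside the box (it turns clockwise by twice the lever's angle). Its rim stands 9 mm inside the selector disc's notch and locks it; only within about 0.04 rad of the lever's stop does the scallop face the selector and free it.
- lever: Isolator lever. Origin: on its vertical axis at the top plate (70 mm above the bench); its x runs along the flat steel arm (18 mm wide, 94 mm to its end, top 96 mm above the bench) on a 44 mm round hub. It stays where it is left and needs about 2.4 N at the post to move. At the start it points from 0.25 rad clockwise to 0.85 rad counter-clockwise of the box's -x.
- lever_post (a point): Middle of the upright black post on the lever, 85 mm from its axis: 16 mm diameter, 96 to 136 mm above the bench (this point: 116). Grip or push it. Counter-clockwise it swings 0.65 to 1.25 rad to the unseen inner stop, elsewhere on every box. There the force at the post rises by several N per mm: 6 to 12 N is home, over about 20 N strains the stop: a failure.
- knob: Selector: notched steel disc of 62 mm diameter (71 to 83 mm above the bench) under a black bar handle 44 mm long, 14 mm wide (83 to 113 mm above the bench). Origin: on its vertical axis, 71 mm above the bench; x along the bar. While locked it has only about 0.1 rad of play; wrenching it against the lock disc with more than about 0.8 N m is a failure.
- knob_bar (a point): Middle of the selector's bar handle, on the selector's axis, 98 mm above the bench. At the start the bar lies along the box's x; once freed the selector turns clockwise (seen from above) by 1.25 rad to its end stop, lightly (0.06 N m), and stays where it is left. The turned selector's rim lies in the lock disc's scallop and so keeps the lever home.
- carton: Bystander: closed cardboard carton 100 x 150 x 75 mm, origin at the centre of its underside.
- tape: Bystander: roll core lying flat, 96 mm outside diameter, 45 mm high, origin at the centre of its underside.
- pencup: Bystander: dark steel pen cup, 72 mm diameter, 95 mm high, origin at the centre of its underside.

How it is judged:
By the outcome, as a careful person would: the job done as asked, in the order asked, and still so for the second after the job is handed in, with the robot touching nothing.
It also fails if it takes over 61 s, if anything falls off the work surface, if the arm or the gripper's body presses on something with over 40 N, if the wrist force passes 120 N, or if a joint passes its speed limit or range.

## Robot

A 6-joint arm with a two-finger parallel gripper is mounted at the origin on the work surface. World frame = base frame: x ahead of the robot, y to its left, z up, the work surface at z = 0. Lengths are in mm, angles in rad, forces in N, time in s.
With the tool pointing down it reaches from about 300 to 875 mm from the base axis. Payload 6.4 kg.
Tool frame: the origin (TCP) lies at the very end of the fingers, on their centre line; the grasp point (between the pads) lies 19 mm behind it; z points along the fingers, y is the direction in which the jaws open and shut (so a half turn about z gives the same grasp; the last joint's range is limited). The gripper opens to 85 mm and grips with 20 to 120 N. Pads are 22 mm wide; open, the fingers measure 114 mm over their backs; the gripper's body (76 mm by 85 mm) begins 54 mm behind the grasp point. The pads swing forward as they close: fully open they stand 13 mm farther back than shut.
Start: joints at [0.904, 0.181, 1.607, -0, 1.354, -0.206], TCP at [255.673, 515.046, 200.388] pointing down, gripper open.
Joint ranges: [-2.99, 2.99], [-0.89, 2.07], [0.3, 2.58], [-1.14, 4.28], [0, 2.63], [-3.12, 3.12]. Speed limits (rad/s): [2.57, 2.57, 3.01, 3.14, 3.14, 3.14].

## Interface

Orientations are given as a unit quaternion [x, y, z, w].
In Python, from rig import ctrl gives the robot as it stands.
- The arm moves only by the tool arm_command, never from a script. Its argument "increments" is a list that holds one entry, the list of rows, each a list of 5 numbers: the shift along the tool's x, y, z in mm, then the turn about the tool's z in rad, then the closure, from 0 (fully open) to 1 (shut). In form: [[[tx, ty, tz, roll, hand], ...]]. A call has 1 to 12 rows; each row is the pose to reach, as a shift and turn from the pose commanded when the call began, along the tool's axes at that moment; what a row does not reach only later rows make up. A row lasts 1/8 s, in which the tool goes at most 62.5 mm and 10.7 degrees, less where a joint would pass 70% of its speed; a pose out of reach is approached as far as the arm can. A call with a gripper value outside its range is refused whole. The fingers move at their own pace and stop on an object; the grip force is fixed at half the most. Time passes only in rows, so rows that repeat a pose let the fingers close. It gives the time, the measured TCP pose, the force and the opening at its end, in the units of the state.
- ctrl.read_state(): the state, without advancing time (a new reading comes with each control period).
- ctrl.camera(name): name is "scene" or "top"; returns a dict with "color" (400x640x3 uint8, blue, green, red), "fx", "fy", "cx", "cy" (pixels), "T" (4x4, takes a point from camera to world coordinates). Camera axes: x right, y down, z forward; pixel columns grow to the right and rows downward; lengths in mm; the calibration is good to about 2 mm. A picture is of the moment at which its call begins. There is no depth.
- ctrl.job_done(): hands the job in, once; it reports no verdict.
The state is a dict: "t": time; "q": joint angles; "joint_vel": joint speeds; "effort": joint torques, N m; "tool_pos": TCP position; "eef_rot": TCP orientation; "ft_force": force on the tool from outside, world axes, zero at the start; "moment": the same for the moment, N m; "grip_width": finger opening in mm.
Only numpy, scipy, OpenCV 4.12 (cv2) and the standard library are available. Lean on these libraries where they do the work, as an engineer would, in place of code of your own. Each camera call takes 0.05 s, during which the arm holds its last target.

## Working session

There is one attempt and no reset: what is moved stays moved. The work goes in short steps, Python scripts to look and compute and a tool call to move; the robot and the scene stay as the last step left them, time stands still between calls to the robot, and variables do not carry over. Pictures are saved under pics/ and viewed, and the job is handed in when it is done.

Besides the shell and the picture viewer there is one more tool, called as name(argument=value, ...), one argument or row to a line, values as JSON. arm_command: Moves the arm, as the interface text tells. Its arguments: {"type":"object","properties":{"increments":{"type":"array","items":{"type":"array","items":{"type":"array","items":{"type":"number"}}}}},"required":["increments"]}

```bash
ls; mkdir -p pics
python3 - <<'E'
from rig import ctrl
import cv2
s=ctrl.read_state();print(s)
for n in("scene","top"):
    c=ctrl.camera(n);cv2.imwrite(f"pics/{n}0.png",c["color"]);print(n,c["fx"],c["fy"],c["cx"],c["cy"],c["T"])
E
```

```text
pics
{'t': 0.0, 'q': array([ 9.03717661e-01,  1.81533357e-01,  1.60797655e+00,  4.47883771e-06,
        1.35381631e+00, -2.06277380e-01]), 'joint_vel': array([ 0.00026221,  0.00147708, -0.000722  , -0.00065015,  0.0015328 ,
        0.0013184 ]), 'effort': array([ 1.32230474e-05, -4.44866395e+01, -3.51346529e+01, -1.37890111e-04,
        8.94324883e-03,  1.79540862e-06]), 'tool_pos': array([255.27913957, 514.56348159, 199.50372867]), 'eef_rot': array([ 2.28367983e-01,  9.73574503e-01, -7.84517665e-04, -3.68569752e-04]), 'ft_force': array([ 0.55897443, -0.22355471, -0.10039859]), 'moment': array([0.05684491, 0.01859633, 0.01148889]), 'grip_width': 85.28452498640424}
scene 410.92457468391444 410.92457468391444 325.6003842425023 201.4477240668364 [[ 8.61602300e-01  3.70059498e-01 -3.47415378e-01  8.86640124e+02]
 [ 5.07583960e-01 -6.28190666e-01  5.89690606e-01 -3.41950026e+02]
 [-2.24880072e-05 -6.84421256e-01 -7.29086788e-01  6.34318117e+02]
 [ 0.00000000e+00  0.00000000e+00  0.00000000e+00  1.00000000e+00]]
top 393.71392630793116 393.71392630793116 323.2995327208074 198.8680050997146 [[ 1.11193624e-02 -9.90966791e-01  1.33645723e-01  5.37616935e+02]
 [-9.99937022e-01 -1.12228568e-02 -2.10728147e-05  8.36712791e+01]
 [ 1.52076927e-03 -1.33637072e-01 -9.91029172e-01  7.57778195e+02]
 [ 0.00000000e+00  0.00000000e+00  0.00000000e+00  1.00000000e+00]]
```

View pics/scene0.png

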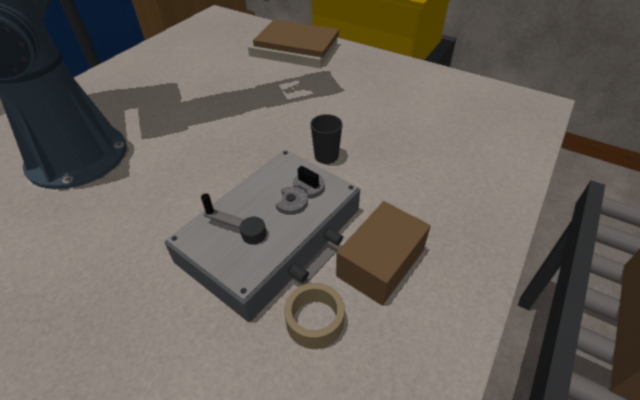

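View pics/top0.png

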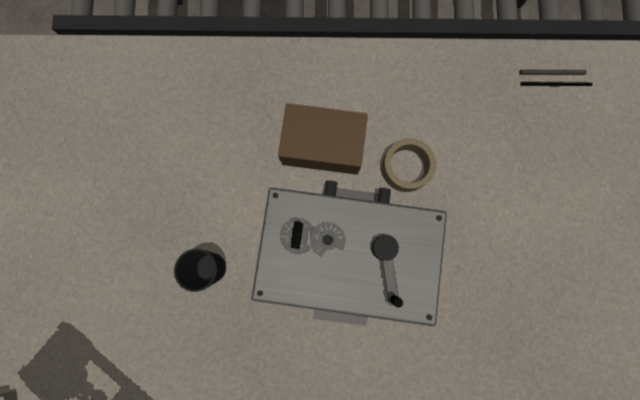

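The top view shows the box with corners at about (269,188), (446,211), (436,325) and (252,299). The lever hub is at (385,247), the post at (396,300), the selector bar at (297,235) and the lock disc at (328,240). The cup, carton and tape are all clear of the plate. I'll zoom in to refine these.

```bash
cat > h.py <<'E'
import numpy as np, cv2
from rig import ctrl
def w(c,p,z):
    d=c["T"][:3,:3]@np.array([(p[0]-c["cx"])/c["fx"],(p[1]-c["cy"])/c["fy"],1.]);o=c["T"][:3,3]
    return (o+d*(z-o[2])/d[2])
def pix(c,P):
    T=np.linalg.inv(c["T"]);q=T[:3,:3]@np.asarray(P)+T[:3,3]
    return np.array([c["fx"]*q[0]/q[2]+c["cx"],c["fy"]*q[1]/q[2]+c["cy"]])
E
python3 - <<'E'
from h import *
c=ctrl.camera("top")
im=c["color"][170:340,240:460]
im=cv2.resize(im,None,fx=3.5,fy=3.5,interpolation=cv2.INTER_CUBIC)
im=cv2.convertScaleAbs(im,alpha=1.6)
cv2.imwrite("pics/topz.png",im)
for p in [(269,188),(446,211),(436,325),(252,299)]: print(w(c,p,70))
E
```

```text
[648.67731469 179.91791221  70.        ]
[ 611.30956347 -132.0619836    70.        ]
[ 417.39159325 -109.23558289   70.        ]
[456.85296526 203.21535237  70.        ]
```

View pics/topz.png

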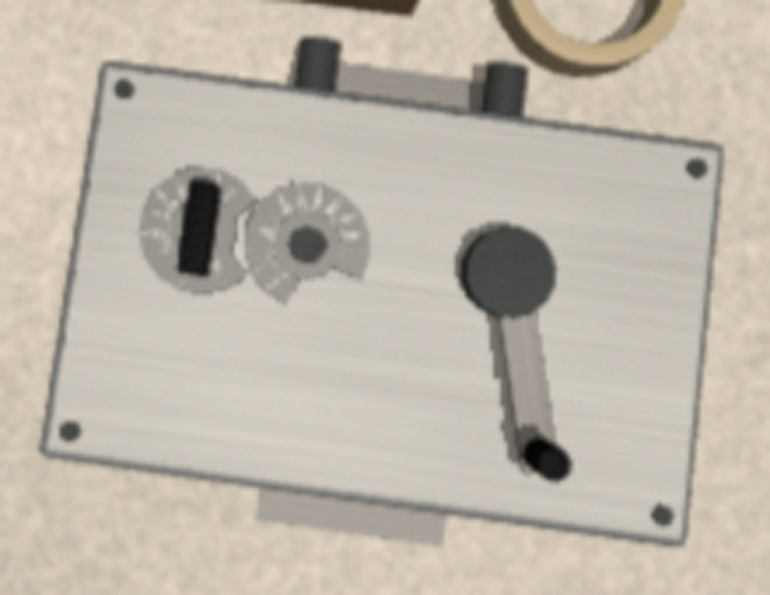

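```bash
cat >> h.py <<'E'
def box(c,pts,z=70):
    L=np.array([[100,160],[100,-160],[-100,-160],[-100,160]],float)
    W=np.array([w(c,p,z)[:2] for p in pts])
    lc=L-L.mean(0);wc=W-W.mean(0)
    a=np.arctan2((lc[:,0]*wc[:,1]-lc[:,1]*wc[:,0]).sum(),(lc*wc).sum())
    R=np.array([[np.cos(a),-np.sin(a)],[np.sin(a),np.cos(a)]])
    return W.mean(0),a,R,W-(W.mean(0)+L@R.T)
E
python3 - <<'E'
from h import *
c=ctrl.camera("top")
z=lambda p:(240+(p[0]+.5)/3.5-.5,170+(p[1]+.5)/3.5-.5)
t,a,R,res=box(c,[z(p) for p in [(103,63),(721,148),(684,543),(43,453)]])
print(t,a,res)
f=lambda x,y:t+R@[x,y]
lv=f(20,-55);kn=f(20,95);print("lever",lv,"knob",kn,"lock",f(20,43))
hub=w(c,z((509,271)),98);print("hub98",hub)
post=w(c,z((551,462)),136);print("post",post,np.linalg.norm(post[:2]-lv)); d=post[:2]-lv;print("lever angle",np.arctan2(d[1],d[0]))
kb=w(c,z((204,182)),113);ka=w(c,z((193,273)),113);print("bar",ka,kb)
s=ctrl.camera("scene");im=s["color"].copy()
for P in [(*lv,96),(*post[:2],136),(*kn,113),(*f(20,43),83)]+[(*f(i*100,j*160),70) for i in(-1,1) for j in(-1,1)]:
    p=pix(s,P);cv2.circle(im,tuple(int(round(v*8)) for v in p),8,(0,0,255),-1,shift=3)
cv2.imwrite("pics/sz.png",cv2.resize(im[130:330,150:380],None,fx=3,fy=3,interpolation=cv2.INTER_CUBIC))
E
```

```text
[533.36003056  36.02097949] -0.12477353857967412 [[-3.17611057 -2.52162913]
 [-3.00702825  3.79551526]
 [ 3.49964213  2.61541959]
 [ 2.68349669 -3.88930572]]
lever [546.35979612 -21.04044439] knob [565.02730147 127.79343698] lock [558.55589961  76.19769144]
hub98 [546.8299316  -20.01722815  98.        ]
post [463.07828204 -31.70440934 136.        ] 83.96148364059886
lever angle -3.0142384697936984
bar [544.06379606 129.10525552 113.        ] [586.4214901 124.8330756 113.       ]
```

View pics/sz.png

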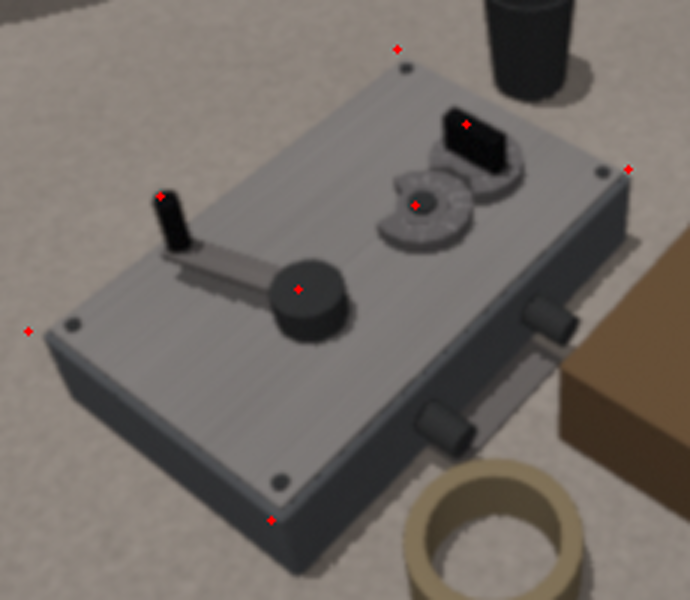

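```bash
cat >> h.py <<'E'
def R3(q):
    from scipy.spatial.transform import Rotation as Ro
    return Ro.from_quat(q).as_matrix()
def st():
    s=ctrl.read_state();R=R3(s["eef_rot"]);h=np.arctan2(R[1,1],R[0,1])
    print("t",round(s["t"],2),"pos",s["tool_pos"].round(1),"h",round(h,3),"tilt",R[:2,2].round(4),"F",s["ft_force"].round(2),"M",s["moment"].round(2),"w",round(s["grip_width"],1),"q6",s["q"][5].round(2))
    return s,R,h
def to(P,hd):
    s,R,h=st();print("shift",(R.T@(np.array(P)-s["tool_pos"])).round(1),"roll",round(-(hd-h),3))
E
python3 -c "
from h import *
to([463.1,-31.9,200],-1.443)"
```

```text
t 0.25 pos [255.5 514.8 200. ] h 1.11 tilt [-0.0005 -0.0007] F [0.14 0.11 0.11] M [ 0.03 -0.01  0.01] w 85.7 q6 -0.21
shift [-4.291e+02 -3.974e+02  2.000e-01] roll 2.553
```

arm_command(
  increments=[
    [[-20, -18, 0, 0.15, 0.2], [-55, -51, 0, 0.33, 0.4], [-95, -88, 0, 0.51, 0.55], [-135, -125, 0, 0.69, 0.55], [-175, -162, 0, 0.87, 0.55], [-215, -199, 0, 1.05, 0.55], [-255, -236, 0, 1.23, 0.55], [-295, -273, 0, 1.41, 0.55], [-335, -310, 0, 1.59, 0.55], [-375, -347, 0, 1.77, 0.55], [-410, -380, 0, 1.95, 0.55], [-429, -397, 0, 2.13, 0.55]],
  ],
)

```text
t: 1.75
tool_pos: [463.9, -33.7, 200.5]
eef_rot: [0.963, 0.268, 0.0, 0.0]
ft_force: [0.8, 0.6, 0.3]
grip_width: 38.6
```

```bash
python3 -c "
from h import *
to([463.1,-31.9,140],-1.443)"
```

```text
t 1.75 pos [463.9 -33.7 200.5] h -1.028 tilt [ 0.0003 -0.0004] F [0.8  0.57 0.31] M [ 0.01 -0.   -0.08] w 38.6 q6 0.7
shift [ 0.2 -2.  60.5] roll 0.415
```

arm_command(
  increments=[
    [[0, 0, 0, 0.18, 0.55], [0, 0, 0, 0.36, 0.55], [0, 0, 20, 0.42, 0.55], [0, 0, 45, 0.42, 0.55], [0, 0, 52, 0.42, 0.55], [0, 0, 52, 0.42, 0.55]],
  ],
)

```text
t: 2.5
tool_pos: [463.2, -31.2, 148.3]
eef_rot: [0.998, 0.065, -0.0, -0.0]
ft_force: [0.1, 1.0, 1.1]
grip_width: 38.3
```

```bash
python3 -c "
from h import *
to([463.1,-31.9,104],-1.443)
for n in ('top','scene'):
    c=ctrl.camera(n);s=ctrl.read_state();p=pix(c,[463,-32,136]);x,y=int(p[0]),int(p[1]);im=c['color'][max(0,y-50):y+50,x-65:x+65]
    cv2.imwrite('pics/a_%s.png'%n,cv2.convertScaleAbs(cv2.resize(im,None,fx=4,fy=4),alpha=1.5))
a=cv2.imread('pics/a_top.png');b=cv2.imread('pics/a_scene.png');cv2.imwrite('pics/a.png',cv2.resize(np.hstack([a,b]),(800,308)))
"
```

```text
t 2.5 pos [463.2 -31.2 148.3] h -1.44 tilt [-0.0008  0.0003] F [0.09 1.04 1.13] M [-0.   -0.02 -0.  ] w 38.3 q6 1.12
shift [-0.1  0.7 44.3] roll 0.003
```

View pics/a.png

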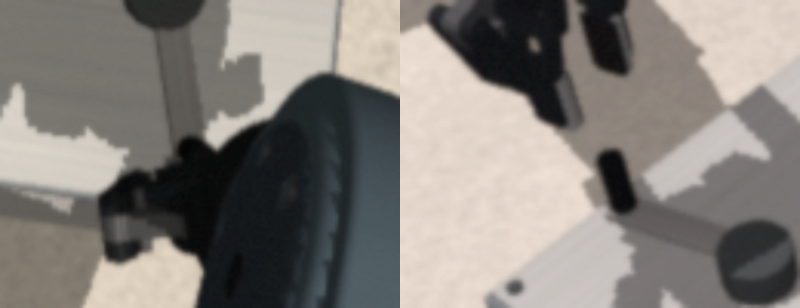

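The scene picture shows the two fingertips above and either side of the post top at (608,155), so I can descend around it.

arm_command(
  increments=[
    [[0, 0, 6, 0, 0.55], [0, 0, 15, 0, 0.55], [0, 0, 25, 0, 0.55], [0, 0, 35, 0, 0.55], [0, 0, 44, 0, 0.55], [0, 0, 44, 0, 0.55], [0, 0, 44, 0, 0.55]],
  ],
)

```text
t: 3.48
tool_pos: [463.6, -31.4, 104.5]
eef_rot: [0.998, 0.065, 0.0, 0.0]
ft_force: [1.7, 0.7, -0.0]
grip_width: 38.3
```

```bash
python3 -c "
from h import *
st()
for n in ('top','scene'):
    c=ctrl.camera(n);s=ctrl.read_state();p=pix(c,[463,-32,136]);x,y=int(p[0]),int(p[1]);im=c['color'][max(0,y-50):y+50,x-65:x+65]
    cv2.imwrite('pics/b_%s.png'%n,cv2.convertScaleAbs(cv2.resize(im,None,fx=4,fy=4),alpha=1.5))
a=cv2.imread('pics/b_top.png');b=cv2.imread('pics/b_scene.png');cv2.imwrite('pics/b.png',cv2.resize(np.hstack([a,b]),(800,308)))
"
```

```text
t 3.48 pos [463.6 -31.4 104.5] h -1.44 tilt [ 0.0002 -0.0001] F [ 1.66  0.67 -0.  ] M [ 0.04  0.02 -0.01] w 38.3 q6 1.12
```

View pics/b.png

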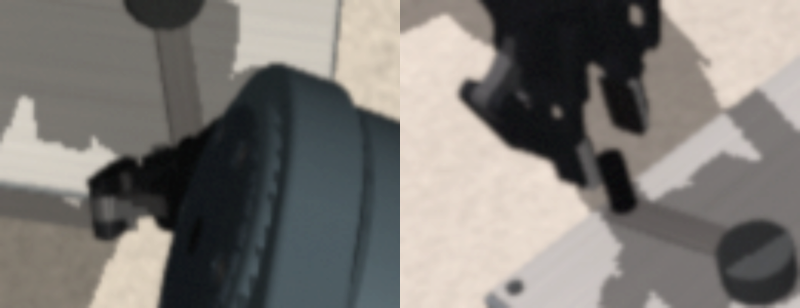

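```bash
python3 -c "
from h import *
c=ctrl.camera('scene');s=ctrl.read_state();T=s['tool_pos'];R=R3(s['eef_rot'])
p=pix(c,[463,-32,136]);x0,y0=int(p[0])-65,int(p[1])-50
k=800/1040*4
f=lambda P:((pix(c,P)-[x0,y0])*k+[400,0]).round(0)
for dz in(0,6,12,30):
  for y in(-19,0,19): print(dz,y,f(T+R@[0,y,-dz]))
print(f([463.1,-31.9,136]),f([463.1,-31.9,96]))
im=c['color'][y0-40:y0+110,x0-30:x0+160];cv2.imwrite('pics/c.png',cv2.convertScaleAbs(cv2.resize(im,(760,600),interpolation=cv2.INTER_CUBIC),alpha=2))
"
```

```text
0 -19 [634. 170.]
0 0 [615. 193.]
0 19 [596. 216.]
6 -19 [632. 163.]
6 0 [613. 186.]
6 19 [593. 209.]
12 -19 [630. 156.]
12 0 [611. 178.]
12 19 [591. 202.]
30 -19 [623. 133.]
30 0 [604. 156.]
30 19 [583. 179.]
[602. 155.] [617. 203.]
```

View pics/c.png

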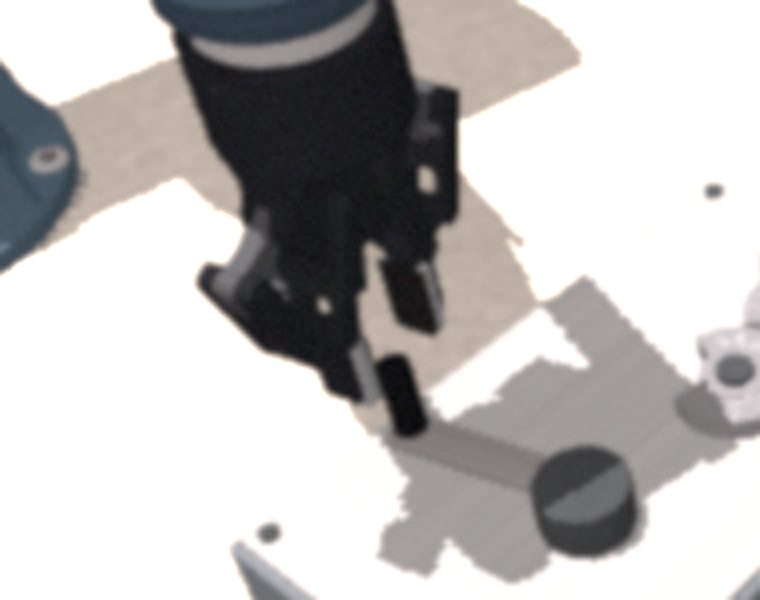

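```bash
python3 -c "
from h import *
c=ctrl.camera('scene');s=ctrl.read_state();T=s['tool_pos'];R=R3(s['eef_rot'])
im=cv2.convertScaleAbs(cv2.resize(c['color'],None,fx=4,fy=4,interpolation=cv2.INTER_CUBIC),alpha=2)
g=lambda P:tuple(int(v) for v in (pix(c,P)*4+1.5))
for sg in(-1,1):
  for x in(-11,11):
    for y in(19,33):
      cv2.line(im,g(T+R@[x,sg*y,-6]),g(T+R@[x,sg*y,-40]),(0,0,255) if x<0 else (255,0,0),1)
    cv2.line(im,g(T+R@[x,sg*19,-6]),g(T+R@[x,sg*33,-6]),(0,0,255)if x<0 else (255,0,0),1)
for y in np.linspace(0,6.28,13):
    cv2.circle(im,g([463.1+8*np.cos(y),-31.9+8*np.sin(y),136]),2,(0,255,0),-1)
    cv2.circle(im,g([463.1+8*np.cos(y),-31.9+8*np.sin(y),96]),2,(0,255,255),-1)
p=g([463,-32,120]);cv2.imwrite('pics/d.png',im[p[1]-300:p[1]+200,p[0]-300:p[0]+300])
"
```

```text
(no output)
```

View pics/d.png

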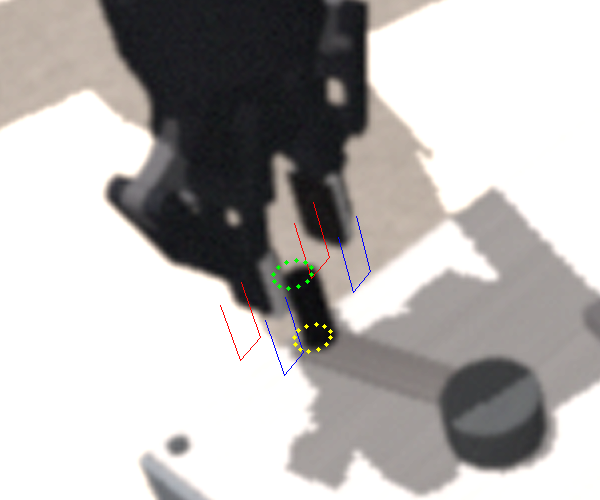

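```bash
cat >> h.py <<'E'
def overlay(name,out,post=(463.1,-31.9),open_=38,dz=6,win=(300,300),al=2):
    c=ctrl.camera(name);s=ctrl.read_state();T=s['tool_pos'];R=R3(s['eef_rot'])
    im=cv2.convertScaleAbs(cv2.resize(c['color'],None,fx=4,fy=4,interpolation=cv2.INTER_CUBIC),alpha=al)
    g=lambda P:tuple(int(v) for v in (pix(c,P)*4+1.5))
    o=open_/2
    for sg in(-1,1):
      for x in(-11,11):
        col=(0,0,255) if x<0 else (255,0,0)
        for y in(o,o+14):
          cv2.line(im,g(T+R@[x,sg*y,-dz]),g(T+R@[x,sg*y,-40]),col,1)
        cv2.line(im,g(T+R@[x,sg*o,-dz]),g(T+R@[x,sg*(o+14),-dz]),col,1)
    for y in np.linspace(0,6.28,13):
        for z,col in((136,(0,255,0)),(96,(0,255,255))):
            cv2.circle(im,g([post[0]+8*np.cos(y),post[1]+8*np.sin(y),z]),2,col,-1)
    p=g([*post,120]);cv2.imwrite('pics/%s.png'%out,im[max(0,p[1]-win[1]):p[1]+win[1],max(0,p[0]-win[0]):p[0]+win[0]])
E
python3 -c "
from h import *
overlay('top','e')
s=ctrl.read_state();print(s['q'])"
```

```text
[-3.23869011e-01  4.63033311e-02  1.96468315e+00  1.42704662e-05
  1.12987864e+00  1.11614993e+00]
```

View pics/e.png

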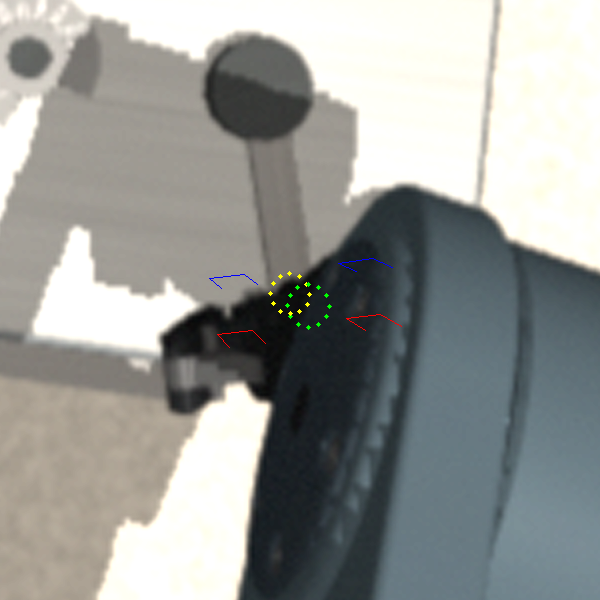

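```bash
python3 -c "
from h import *
c=ctrl.camera('scene')
for P in [(0,0,0),(80,0,0),(0,-80,0),(0,80,0)]: print(P,pix(c,P))
s=ctrl.read_state();T=s['tool_pos'];R=R3(s['eef_rot'])
im=cv2.convertScaleAbs(c['color'],alpha=1.6)
g=lambda P:tuple(int(v) for v in (pix(c,P)*1))
cv2.line(im,g(T),g(T-R@[0,0,200]),(0,0,255),1)
cv2.circle(im,g((0,0,0)),3,(0,255,0),-1)
cv2.imwrite('pics/f.png',im)
"
```

```text
(0, 0, 0) [ 76.06203429 155.46737043]
(80, 0, 0) [ 98.71110773 166.99625454]
(0, -80, 0) [ 45.29543372 175.44843708]
(0, 80, 0) [103.98082569 137.33578548]
```

View pics/f.png

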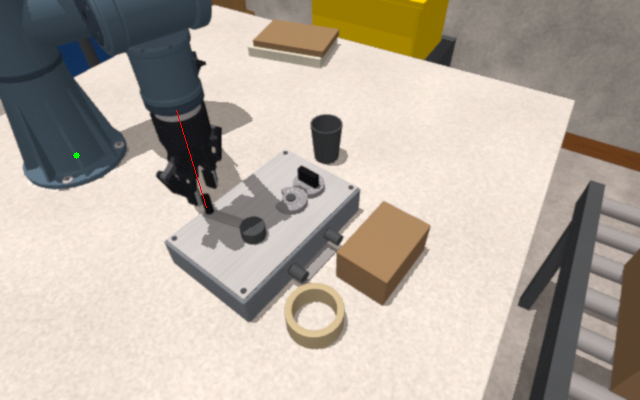

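arm_command(
  increments=[
    [[0, 0, 5, 0, 0.55], [0, 0, 10, 0, 0.55], [0, 0, 15, 0, 0.55], [0, 0, 15, 0, 0.55]],
  ],
)

```text
t: 4.28
tool_pos: [462.9, -31.1, 88.7]
eef_rot: [0.998, 0.065, -0.001, -0.0]
ft_force: [0.0, 0.1, -1.5]
grip_width: 38.5
```

```bash
python3 -c "
from h import *
st()
overlay('scene','g',win=(220,220))
"
```

```text
t 4.28 pos [462.9 -31.1  88.7] h -1.44 tilt [-0.0013  0.0004] F [ 0.01  0.15 -1.45] M [-0.02 -0.06  0.01] w 38.5 q6 1.12
```

View pics/g.png

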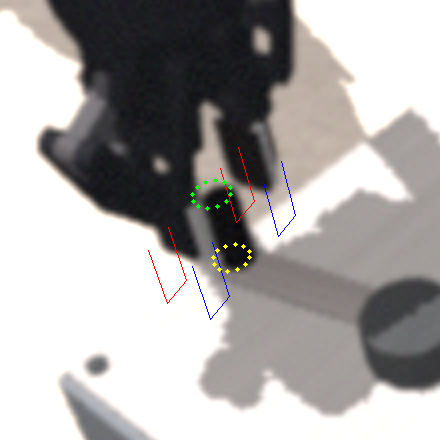

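arm_command(
  increments=[
    [[0, 0, 3, 0, 0.55], [0, 0, 6, 0, 0.55], [0, 0, 8, 0, 0.55], [0, 0, 8, 0, 0.55]],
  ],
)

```text
t: 4.82
tool_pos: [463.2, -31.2, 81.2]
eef_rot: [0.998, 0.065, -0.0, -0.0]
ft_force: [0.7, -0.8, 0.1]
grip_width: 38.2
```

```bash
python3 -c "
from h import *
st()
overlay('scene','g2',win=(220,220),dz=34,al=3)
overlay('top','g3',win=(200,200),dz=34,al=2)
a=cv2.imread('pics/g2.png');b=cv2.imread('pics/g3.png');b=cv2.resize(b,(440*b.shape[1]//b.shape[0],440));o=np.hstack([a,b])[:,:800];cv2.imwrite('pics/g4.png',o)
"
```

```text
t 4.83 pos [463.2 -31.2  81.2] h -1.44 tilt [-0.0004  0.0001] F [ 0.67 -0.85  0.05] M [ 0.02 -0.02 -0.04] w 38.2 q6 1.12
```

View pics/g4.png

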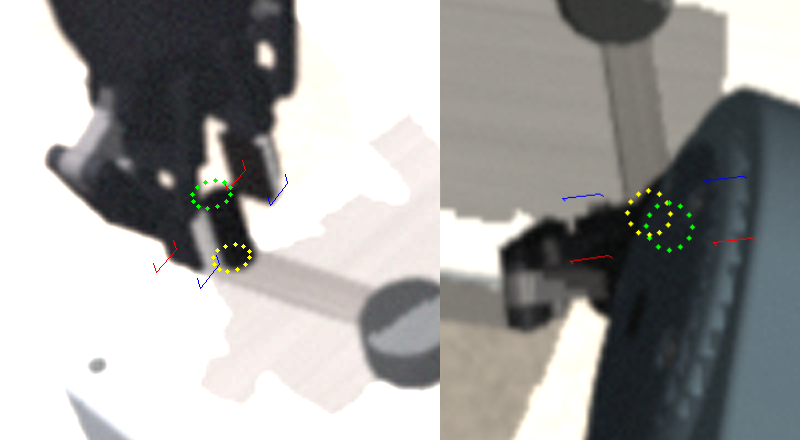

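```bash
cat >> h.py <<'E'
A=np.array([546.5,-20.5])
def arc(p0,h0,phi0,phis):
    # rows from commanded pose at phi0 to phis, tool frame of phi0
    v=np.array(p0)-A
    rot=lambda a:np.array([[np.cos(a),-np.sin(a)],[np.sin(a),np.cos(a)]])
    yv=np.array([np.cos(h0+phi0),np.sin(h0+phi0)]);xv=np.array([-yv[1],yv[0]])
    for p in phis:
        d=rot(p)@v-rot(phi0)@v
        print(round(p,3),[round(xv@d,1),round(yv@d,1),0,round(-(p-phi0),3)])
E
python3 -c "
from h import *
arc([463.2,-31.5],-1.44,0,[.02,.06,.1,.15,.2,.25,.3,.35,.4,.45,.5])"
```

```text
0.02 [np.float64(0.0), np.float64(1.7), 0, -0.02]
0.06 [np.float64(0.2), np.float64(5.0), 0, -0.06]
0.1 [np.float64(0.4), np.float64(8.4), 0, -0.1]
0.15 [np.float64(0.9), np.float64(12.6), 0, -0.15]
0.2 [np.float64(1.7), np.float64(16.7), 0, -0.2]
0.25 [np.float64(2.6), np.float64(20.8), 0, -0.25]
0.3 [np.float64(3.8), np.float64(24.8), 0, -0.3]
0.35 [np.float64(5.1), np.float64(28.8), 0, -0.35]
0.4 [np.float64(6.6), np.float64(32.7), 0, -0.4]
0.45 [np.float64(8.4), np.float64(36.5), 0, -0.45]
0.5 [np.float64(10.3), np.float64(40.3), 0, -0.5]
```

arm_command(
  increments=[
    [[0, 0, 0, 0, 0.66], [0, 0, 0, 0, 0.66], [0.2, 5, 0, -0.06, 0.66], [0.4, 8.4, 0, -0.1, 0.66], [0.9, 12.6, 0, -0.15, 0.66], [1.7, 16.7, 0, -0.2, 0.66], [2.6, 20.8, 0, -0.25, 0.66], [3.8, 24.8, 0, -0.3, 0.66], [5.1, 28.8, 0, -0.35, 0.66], [6.6, 32.7, 0, -0.4, 0.66], [8.4, 36.5, 0, -0.45, 0.66], [10.3, 40.3, 0, -0.5, 0.66]],
  ],
)

```text
t: 6.42
tool_pos: [478.7, -69.3, 81.3]
eef_rot: [0.95, 0.311, -0.0, -0.001]
ft_force: [-0.4, 2.4, 1.4]
grip_width: 29.0
```

```bash
cat >> h.py <<'E'
def zoom(name,out,P,r=(50,38),k=8,al=1.7):
    c=ctrl.camera(name);p=pix(c,P);x,y=int(p[0]),int(p[1])
    im=c['color'][max(0,y-r[1]):y+r[1],max(0,x-r[0]):x+r[0]]
    cv2.imwrite('pics/%s.png'%out,cv2.convertScaleAbs(cv2.resize(im,None,fx=k,fy=k,interpolation=cv2.INTER_CUBIC),alpha=al));return c,x-r[0],y-r[1]
E
python3 -c "
from h import *
st()
zoom('scene','i',[500,-40,100],r=(60,55),k=5)
zoom('top','i2',[545,40,90],r=(60,55),k=5)
cv2.imwrite('pics/i3.png',cv2.resize(np.hstack([cv2.imread('pics/i.png')[:550],cv2.imread('pics/i2.png')[:550]]),(800,367)))
"
```

```text
t 6.42 pos [478.7 -69.3  81.3] h -0.938 tilt [-0.0005  0.0012] F [-0.41  2.4   1.37] M [ 0.4   0.06 -0.03] w 29.0 q6 0.55
```

View pics/i3.png

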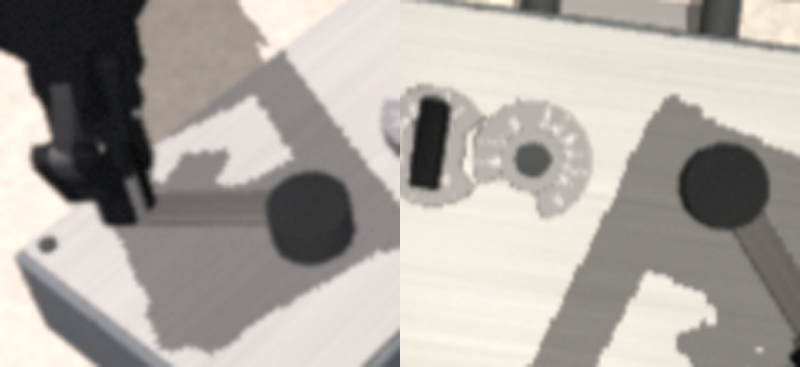

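```bash
python3 -c "
from h import *
arc([463.2,-31.5],-1.44,0.5,[.54,.58,.62,.66,.7,.74,.78,.82,.84,.86])"
```

```text
0.54 [np.float64(0.1), np.float64(3.4), 0, -0.04]
0.58 [np.float64(0.3), np.float64(6.7), 0, -0.08]
0.62 [np.float64(0.6), np.float64(10.1), 0, -0.12]
0.66 [np.float64(1.1), np.float64(13.4), 0, -0.16]
0.7 [np.float64(1.7), np.float64(16.7), 0, -0.2]
0.74 [np.float64(2.4), np.float64(20.0), 0, -0.24]
0.78 [np.float64(3.3), np.float64(23.2), 0, -0.28]
0.82 [np.float64(4.3), np.float64(26.4), 0, -0.32]
0.84 [np.float64(4.8), np.float64(28.0), 0, -0.34]
0.86 [np.float64(5.4), np.float64(29.6), 0, -0.36]
```

arm_command(
  increments=[
    [[0.1, 3.4, 0, -0.04, 0.66], [0.3, 6.7, 0, -0.08, 0.66], [0.6, 10.1, 0, -0.12, 0.66], [1.1, 13.4, 0, -0.16, 0.66], [1.7, 16.7, 0, -0.2, 0.66]],
  ],
)

```text
t: 7.15
tool_pos: [489.7, -81.9, 81.3]
eef_rot: [0.915, 0.404, -0.0, -0.001]
ft_force: [-0.6, 2.7, 0.6]
grip_width: 29.3
```

```bash
cat >> h.py <<'E'
def ft():
    s,R,h=st();print("Fx,Fy tool",(R.T@s["ft_force"]).round(2))
E
python3 -c "
from h import *
ft()
zoom('top','j1',[555,60,83],r=(50,38))
"
```

```text
t 7.15 pos [489.7 -81.9  81.3] h -0.74 tilt [-0.0009  0.0008] F [-0.56  2.66  0.56] M [ 0.39  0.17 -0.03] w 29.3 q6 0.33
Fx,Fy tool [ 1.58 -2.21 -0.56]
```

View pics/j1.png

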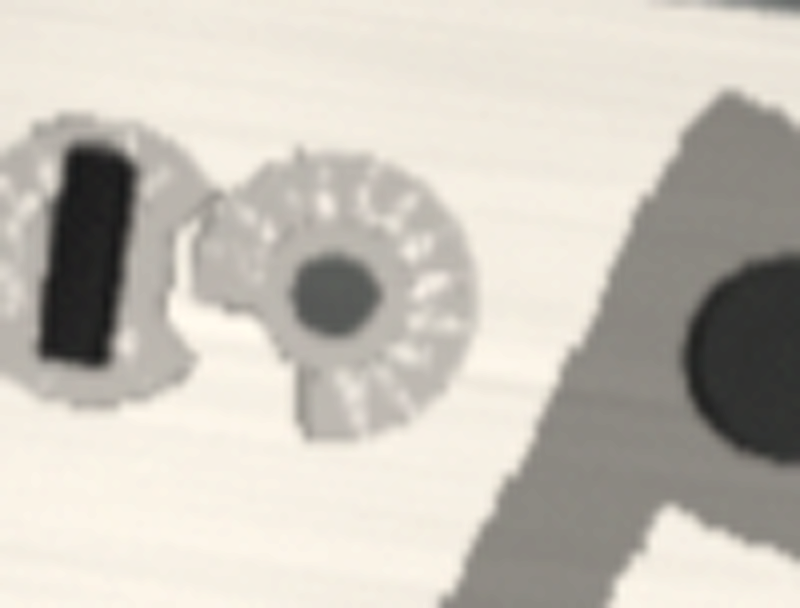

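```bash
python3 -c "
from h import *
arc([463.2,-31.5],-1.44,0.7,[.74,.78,.82,.86,.9,.94,.97,1.0])
arc([463.2,-31.5],-1.44,1.0,[1.01,1.02,1.03,1.04,1.05,1.06,1.08,1.1])"
```

```text
0.74 [np.float64(0.1), np.float64(3.4), 0, -0.04]
0.78 [np.float64(0.3), np.float64(6.7), 0, -0.08]
0.82 [np.float64(0.6), np.float64(10.1), 0, -0.12]
0.86 [np.float64(1.1), np.float64(13.4), 0, -0.16]
0.9 [np.float64(1.7), np.float64(16.7), 0, -0.2]
0.94 [np.float64(2.4), np.float64(20.0), 0, -0.24]
0.97 [np.float64(3.1), np.float64(22.4), 0, -0.27]
1.0 [np.float64(3.8), np.float64(24.8), 0, -0.3]
1.01 [np.float64(0.0), np.float64(0.8), 0, -0.01]
1.02 [np.float64(0.0), np.float64(1.7), 0, -0.02]
1.03 [np.float64(0.0), np.float64(2.5), 0, -0.03]
1.04 [np.float64(0.1), np.float64(3.4), 0, -0.04]
1.05 [np.float64(0.1), np.float64(4.2), 0, -0.05]
1.06 [np.float64(0.2), np.float64(5.0), 0, -0.06]
1.08 [np.float64(0.3), np.float64(6.7), 0, -0.08]
1.1 [np.float64(0.4), np.float64(8.4), 0, -0.1]
```

arm_command(
  increments=[
    [[0.1, 3.4, 0, -0.04, 0.66], [0.3, 6.7, 0, -0.08, 0.66], [0.6, 10.1, 0, -0.12, 0.66], [1.1, 13.4, 0, -0.16, 0.66], [1.7, 16.7, 0, -0.2, 0.66], [2.4, 20.0, 0, -0.24, 0.66]],
  ],
)

```text
t: 7.95
tool_pos: [505.9, -93.8, 81.2]
eef_rot: [0.86, 0.51, -0.0, -0.001]
ft_force: [-3.0, 1.8, 2.0]
grip_width: 29.0
```

```bash
python3 -c "
from h import *
ft()
zoom('top','j2',[555,60,83],r=(50,38))
"
```

```text
t 7.95 pos [505.9 -93.8  81.2] h -0.5 tilt [-0.0014  0.0004] F [-3.01  1.81  2.04] M [0.27 0.33 0.03] w 29.0 q6 0.09
Fx,Fy tool [ 0.14 -3.51 -2.04]
```

View pics/j2.png

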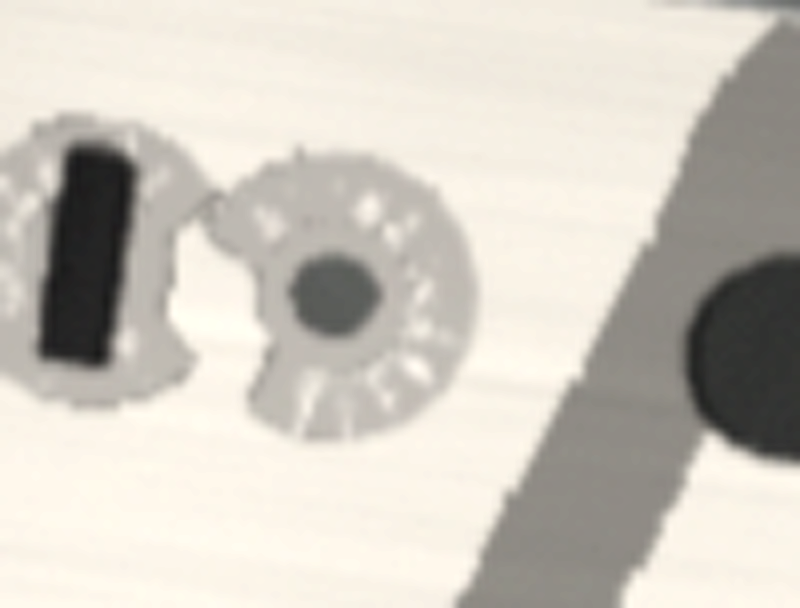

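arm_command(
  increments=[
    [[0.1, 2.5, 0, -0.03, 0.66], [0.2, 5.0, 0, -0.06, 0.66], [0.3, 6.7, 0, -0.08, 0.66], [0.3, 6.7, 0, -0.08, 0.66]],
  ],
)

```text
t: 8.5
tool_pos: [512.6, -97.3, 81.4]
eef_rot: [0.839, 0.544, -0.0, 0.0]
ft_force: [-1.4, 0.3, 0.1]
grip_width: 29.2
```

```bash
python3 -c "
from h import *
ft()
zoom('top','j3',[555,60,83],r=(50,38))
"
```

```text
t 8.5 pos [512.6 -97.3  81.4] h -0.42 tilt [ 0.0001 -0.0003] F [-1.37  0.3   0.08] M [-0.    0.33  0.04] w 29.2 q6 0.01
Fx,Fy tool [-0.28 -1.38 -0.08]
```

View pics/j3.png

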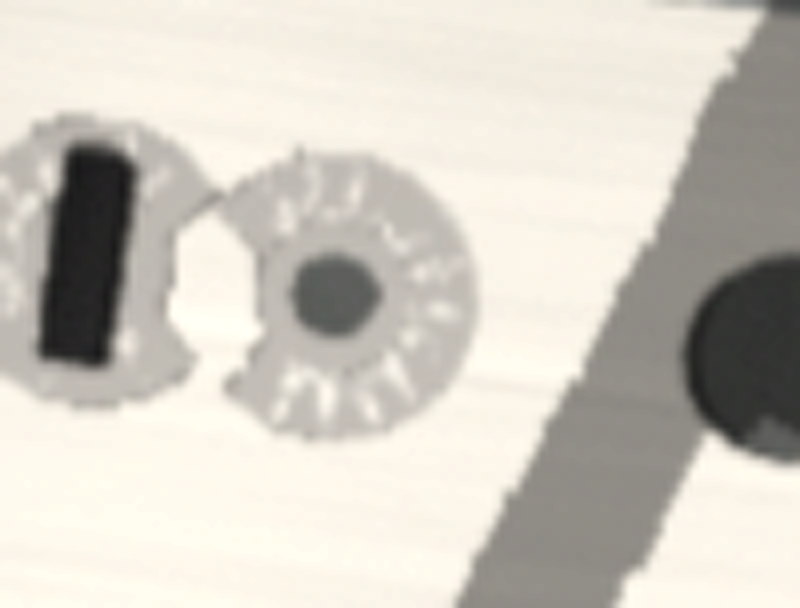

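arm_command(
  increments=[
    [[0, 1.7, 0, -0.02, 0.66], [0, 3.4, 0, -0.04, 0.66], [0, 3.4, 0, -0.04, 0.66]],
  ],
)

```text
t: 8.93
tool_pos: [515.8, -98.6, 81.4]
eef_rot: [0.828, 0.561, 0.0, 0.0]
ft_force: [-2.0, 0.5, -0.2]
grip_width: 28.9
```

```bash
python3 -c "
from h import *
ft()"
```

```text
t 8.93 pos [515.8 -98.6  81.4] h -0.38 tilt [ 0.0001 -0.0002] F [-1.98  0.49 -0.2 ] M [-0.11  0.4  -0.03] w 28.9 q6 -0.04
Fx,Fy tool [-0.28 -2.02  0.2 ]
```

arm_command(
  increments=[
    [[0, 1.0, 0, -0.01, 0.66], [0, 1.7, 0, -0.02, 0.66], [0, 1.7, 0, -0.02, 0.66]],
  ],
)

```text
t: 9.3
tool_pos: [517.2, -99.1, 81.4]
eef_rot: [0.822, 0.569, -0.0, 0.0]
ft_force: [-2.3, -0.5, 1.9]
grip_width: 28.9
```

```bash
python3 -c "
from h import *
ft()"
```

```text
t 9.3 pos [517.2 -99.1  81.4] h -0.36 tilt [ 0.     -0.0001] F [-2.32 -0.48  1.9 ] M [-0.06  0.39  0.01] w 28.9 q6 -0.06
Fx,Fy tool [-1.26 -2.   -1.9 ]
```

arm_command(
  increments=[
    [[0, 0.8, 0, -0.01, 0.66], [0, 1.6, 0, -0.02, 0.66], [0, 1.6, 0, -0.02, 0.66]],
  ],
)

```text
t: 9.68
tool_pos: [518.8, -99.7, 81.4]
eef_rot: [0.816, 0.577, 0.0, 0.0]
ft_force: [-2.0, -1.0, 1.1]
grip_width: 28.9
```

```bash
python3 -c "
from h import *
ft()"
```

```text
t 9.68 pos [518.8 -99.7  81.4] h -0.34 tilt [ 0.0001 -0.0001] F [-2.02 -1.03  1.11] M [-0.09  0.47  0.08] w 28.9 q6 -0.07
Fx,Fy tool [-1.64 -1.56 -1.11]
```

arm_command(
  increments=[
    [[0, 0.8, 0, -0.01, 0.66], [0, 1.6, 0, -0.02, 0.66], [0, 1.6, 0, -0.02, 0.66]],
  ],
)

```text
t: 10.05
tool_pos: [519.6, -99.9, 81.2]
eef_rot: [0.811, 0.586, -0.0, -0.001]
ft_force: [-5.4, 0.7, 2.7]
grip_width: 29.0
```

```bash
python3 -c "
from h import *
ft()
zoom('top','j4',[555,60,83],r=(50,38))"
```

```text
t 10.05 pos [519.6 -99.9  81.2] h -0.319 tilt [-0.0015  0.0006] F [-5.44  0.69  2.72] M [0.12 0.87 0.01] w 29.0 q6 -0.09
Fx,Fy tool [-1.05 -5.39 -2.71]
```

View pics/j4.png

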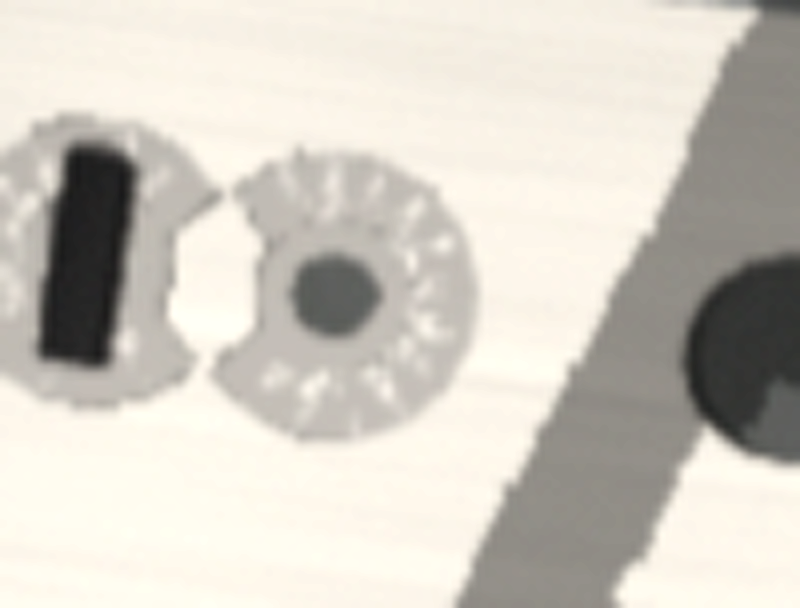

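The force has risen to about 5.4 N and the scallop now faces the selector symmetrically, so the stop is touching. I'll nudge a little further in.

arm_command(
  increments=[
    [[0, 0.4, 0, 0, 0.66], [0, 0.8, 0, 0, 0.66], [0, 0.8, 0, 0, 0.66]],
  ],
)

```text
t: 10.48
tool_pos: [519.7, -100.0, 81.2]
eef_rot: [0.811, 0.586, -0.001, -0.001]
ft_force: [-7.9, 0.7, 5.2]
grip_width: 29.2
```

```bash
python3 -c "
from h import *
ft()"
```

```text
t 10.47 pos [ 519.7 -100.    81.2] h -0.319 tilt [-0.0029  0.0009] F [-7.88  0.7   5.16] M [0.09 1.32 0.01] w 29.2 q6 -0.09
Fx,Fy tool [-1.81 -7.72 -5.14]
```

arm_command(
  increments=[
    [[0, 0.4, 0, 0, 0.66], [0, 0.4, 0, 0, 0.66], [0, 0.4, 0, 0, 0.66]],
  ],
)

```text
t: 10.85
tool_pos: [519.7, -100.0, 81.1]
eef_rot: [0.811, 0.586, -0.001, -0.001]
ft_force: [-9.0, 0.6, 5.4]
grip_width: 29.0
```

```bash
python3 -c "
from h import *
ft()"
```

```text
t 10.85 pos [ 519.7 -100.    81.1] h -0.319 tilt [-0.0036  0.001 ] F [-8.97  0.61  5.39] M [0.18 1.46 0.02] w 29.0 q6 -0.09
Fx,Fy tool [-2.24 -8.73 -5.35]
```

The lever is home at about 9 N. Next I back off and rise.

arm_command(
  increments=[
    [[0, -2, 0, 0, 0.66], [0, -5, 0, 0, 0.66], [0, -8, 0, 0, 0.66], [0, -8, -8, 0, 0.62], [0, -8, -30, 0, 0.55], [0, -8, -70, 0, 0.4], [0, -8, -110, 0, 0.3], [0, -8, -125, 0, 0.3], [0, -8, -125, 0, 0.3]],
  ],
)

```text
t: 11.98
tool_pos: [514.4, -98.3, 207.4]
eef_rot: [0.811, 0.585, 0.001, 0.001]
ft_force: [-0.3, 0.3, -1.0]
grip_width: 59.6
```

```bash
python3 -c "
from h import *
ft()
zoom('scene','k1',[540,40,90],r=(80,60),k=5)
zoom('top','k2',[545,40,90],r=(75,55),k=5)
cv2.imwrite('pics/k3.png',cv2.resize(np.hstack([cv2.imread('pics/k1.png')[:550],cv2.imread('pics/k2.png')[:550]]),(800,284)))
"
```

```text
t 11.97 pos [514.4 -98.3 207.4] h -0.32 tilt [ 0.0023 -0.0009] F [-0.33  0.34 -0.97] M [ 0.02 -0.01 -0.03] w 59.6 q6 -0.1
Fx,Fy tool [ 0.22 -0.43  0.97]
```

View pics/k3.png

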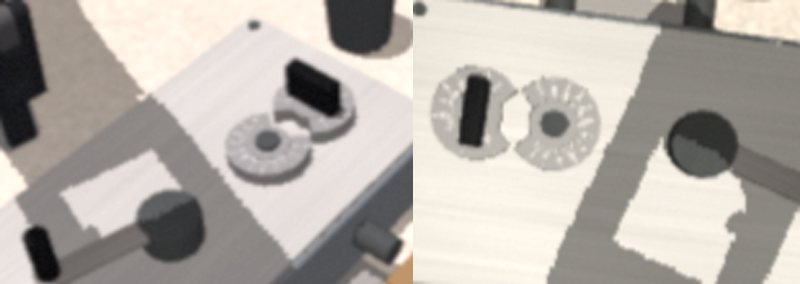

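```bash
python3 -c "
from h import *
to([565.1,127.6,170],1.46)"
```

```text
t 12.07 pos [513.  -97.7 205. ] h -0.32 tilt [-0.0019  0.0009] F [-0.58 -0.22 -0.31] M [0.02 0.02 0.08] w 59.6 q6 -0.1
shift [230.3 -21.3  35.1] roll -1.78
```

arm_command(
  increments=[
    [[10, -1, 0, -0.17, 0.55], [30, -3, 0, -0.35, 0.55], [55, -5, 0, -0.53, 0.7], [80, -7, 0, -0.71, 0.83], [105, -10, 0, -0.89, 0.83], [130, -12, 0, -1.07, 0.83], [155, -14, 0, -1.25, 0.83], [180, -17, 0, -1.43, 0.83], [205, -19, 0, -1.61, 0.83], [225, -21, 0, -1.78, 0.83], [230, -21.3, 10, -1.78, 0.83], [230, -21.3, 20, -1.78, 0.83]],
  ],
)

```text
t: 13.58
tool_pos: [564.9, 126.8, 184.2]
eef_rot: [0.057, 0.998, -0.0, -0.001]
ft_force: [0.2, 0.2, -0.0]
grip_width: 14.6
```

```bash
python3 -c "
from h import *
ft()
overlay('scene','l1',post=(565,127.6),win=(220,350),dz=34,open_=14.5,al=2)
"
```

```text
t 13.57 pos [564.9 126.8 184.2] h 1.457 tilt [-0.0026 -0.0003] F [ 0.23  0.16 -0.  ] M [-0.02  0.03  0.01] w 14.6 q6 -1.44
Fx,Fy tool [-0.21  0.19 -0.  ]
```

View pics/l1.png

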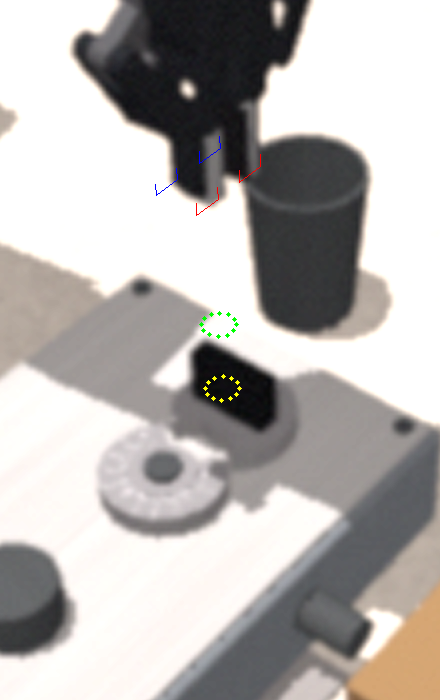

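arm_command(
  increments=[
    [[0, 0, 0, 0, 0.6], [0, 0, 0, 0, 0.6], [0, 0, 30, 0, 0.6], [0, 0, 55, 0, 0.6], [0, 0, 75, 0, 0.6], [0, 0, 85, 0, 0.6], [0, 0, 93, 0, 0.6], [0, 0, 93, 0, 0.6]],
  ],
)

```text
t: 14.62
tool_pos: [565.9, 126.9, 93.4]
eef_rot: [0.055, 0.998, -0.0, -0.0]
ft_force: [-0.4, -0.0, 0.2]
grip_width: 34.2
```

```bash
python3 -c "
from h import *
ft()
overlay('scene','l2',post=(565,127.6),win=(220,250),dz=8,open_=34,al=2.5)
"
```

```text
t 14.62 pos [565.9 126.9  93.4] h 1.46 tilt [-0.0001 -0.    ] F [-0.39 -0.05  0.17] M [-0.01 -0.01  0.01] w 34.2 q6 -1.44
Fx,Fy tool [ 0.38 -0.09 -0.17]
```

View pics/l2.png

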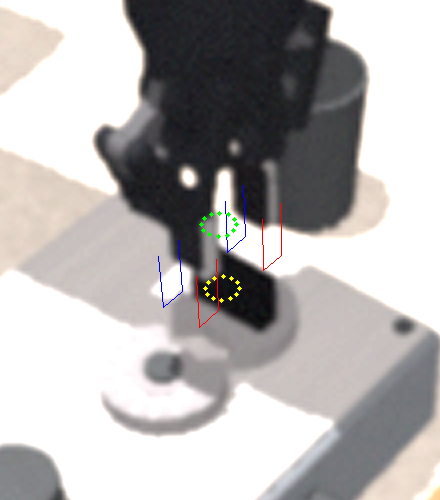

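arm_command(
  increments=[
    [[0, 0, 5, 0, 0.6], [0, 0, 10, 0, 0.6], [0, 0, 12, 0, 0.6], [0, 0, 12, 0, 0.6]],
  ],
)

```text
t: 15.18
tool_pos: [565.7, 127.0, 81.1]
eef_rot: [0.055, 0.998, -0.0, -0.0]
ft_force: [-0.5, -0.3, 0.2]
grip_width: 34.2
```

```bash
python3 -c "
from h import *
ft()
overlay('scene','l3',post=(565,127.6),win=(160,200),dz=34,open_=34,al=2.5)
overlay('top','l4',post=(565,127.6),win=(200,200),dz=34,open_=34,al=2)
cv2.imwrite('pics/l5.png',np.hstack([cv2.imread('pics/l3.png'),cv2.imread('pics/l4.png')]))
"
```

```text
t 15.18 pos [565.7 127.   81.1] h 1.46 tilt [-0.0006 -0.    ] F [-0.49 -0.34  0.22] M [ 0.02 -0.02 -0.02] w 34.2 q6 -1.44
Fx,Fy tool [ 0.45 -0.39 -0.22]
```

View pics/l5.png

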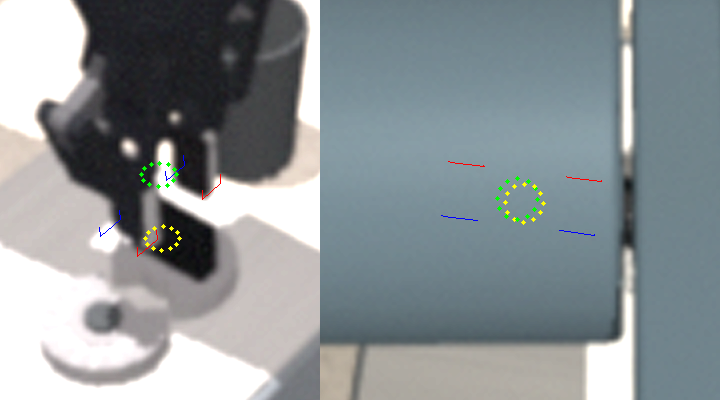

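arm_command(
  increments=[
    [[0, 0, 2, 0, 0.6], [0, 0, 4, 0, 0.6], [0, 0, 4, 0, 0.6]],
  ],
)

```text
t: 15.65
tool_pos: [565.7, 127.0, 77.2]
eef_rot: [0.055, 0.998, -0.0, -0.0]
ft_force: [0.4, -0.1, -0.1]
grip_width: 33.8
```

arm_command(
  increments=[
    [[0, 0, 2, 0, 0.6], [0, 0, 3, 0, 0.6], [0, 0, 3, 0, 0.6]],
  ],
)

```text
t: 16.02
tool_pos: [565.8, 127.0, 74.2]
eef_rot: [0.055, 0.998, 0.0, -0.0]
ft_force: [0.7, 0.0, 0.5]
grip_width: 34.4
```

```bash
python3 -c "
from h import *
ft()
overlay('scene','m1',post=(565,127.6),win=(160,200),dz=34,open_=34,al=2.5)
"
```

```text
t 16.02 pos [565.8 127.   74.2] h 1.46 tilt [-0.0003  0.    ] F [0.69 0.04 0.48] M [0.03 0.06 0.02] w 34.4 q6 -1.44
Fx,Fy tool [-0.68  0.12 -0.48]
```

View pics/m1.png

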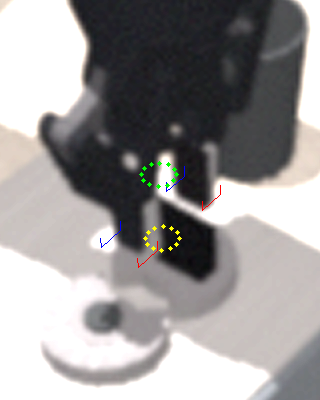

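arm_command(
  increments=[
    [[0, 0, 2, 0, 0.6], [0, 0, 4, 0, 0.6], [0, 0, 4, 0, 0.6]],
  ],
)

```text
t: 16.45
tool_pos: [565.6, 127.0, 70.1]
eef_rot: [0.055, 0.998, -0.0, -0.0]
ft_force: [0.2, -0.5, -0.6]
grip_width: 34.2
```

arm_command(
  increments=[
    [[0, 0, 2, 0, 0.6], [0, 0, 4, 0, 0.6], [0, 0, 4, 0, 0.6]],
  ],
)

```text
t: 16.82
tool_pos: [565.7, 127.0, 66.1]
eef_rot: [0.055, 0.998, -0.0, -0.0]
ft_force: [-0.4, -0.3, -0.4]
grip_width: 34.4
```

```bash
python3 -c "
from h import *
ft()
overlay('scene','m2',post=(565,127.6),win=(160,200),dz=34,open_=34,al=2.5)
"
```

```text
t 16.82 pos [565.7 127.   66.1] h 1.46 tilt [-0.0005  0.    ] F [-0.39 -0.35 -0.42] M [ 0.04  0.01 -0.02] w 34.4 q6 -1.44
Fx,Fy tool [ 0.35 -0.39  0.42]
```

View pics/m2.png

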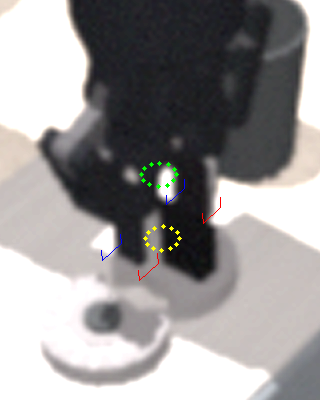

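arm_command(
  increments=[
    [[0, 0, 3, 0, 0.6], [0, 0, 5, 0, 0.65], [0, 0, 5, 0, 0.72], [0, 0, 5, 0, 0.78], [0, 0, 5, 0, 0.8], [0, 0, 5, 0, 0.8]],
  ],
)

```text
t: 17.62
tool_pos: [565.9, 127.7, 61.4]
eef_rot: [0.055, 0.998, 0.001, 0.0]
ft_force: [1.7, 5.8, -1.0]
grip_width: 17.4
```

```bash
python3 -c "
from h import *
ft()
overlay('scene','m3',post=(565,127.6),win=(160,200),dz=34,open_=17,al=2.5)
"
```

```text
t 17.62 pos [565.9 127.7  61.4] h 1.46 tilt [0.0003 0.0011] F [ 1.68  5.81 -0.95] M [ 0.9  -0.09 -0.06] w 17.4 q6 -1.44
Fx,Fy tool [-1.03  5.95  0.96]
```

View pics/m3.png

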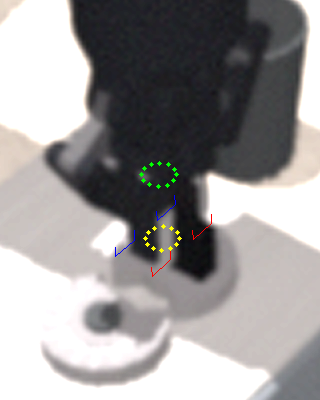

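arm_command(
  increments=[
    [[0, 1, 0, 0, 0.8], [0, 2.2, 0, 0, 0.8], [0, 2.2, 0, 0, 0.8]],
  ],
)

```text
t: 18.05
tool_pos: [566.2, 128.8, 61.5]
eef_rot: [0.055, 0.998, -0.0, 0.0]
ft_force: [-0.7, 0.3, 0.2]
grip_width: 17.1
```

```bash
python3 -c "
from h import *
ft()"
```

```text
t 18.05 pos [566.2 128.8  61.5] h 1.46 tilt [ 0.0001 -0.0006] F [-0.68  0.32  0.18] M [ 0.04  0.   -0.01] w 17.1 q6 -1.44
Fx,Fy tool [ 0.71  0.24 -0.18]
```

Free of side load now. I'll turn gently at first, to check it is unlocked.

arm_command(
  increments=[
    [[0, 0, 0, 0.08, 0.8], [0, 0, 0, 0.16, 0.8], [0, 0, 0, 0.24, 0.8], [0, 0, 0, 0.32, 0.8], [0, 0, 0, 0.32, 0.8]],
  ],
)

```text
t: 18.68
tool_pos: [566.0, 129.4, 61.4]
eef_rot: [0.213, 0.977, 0.0, -0.0]
ft_force: [-0.4, 2.9, -0.0]
grip_width: 17.0
```

```bash
python3 -c "
from h import *
ft()
zoom('scene','n1',[565,100,90],r=(50,45),k=7)"
```

```text
t 18.68 pos [566.  129.4  61.4] h 1.141 tilt [-0.0001  0.0003] F [-0.36  2.92 -0.05] M [0.36 0.07 0.02] w 17.0 q6 -1.12
Fx,Fy tool [1.55 2.51 0.05]
```

View pics/n1.png

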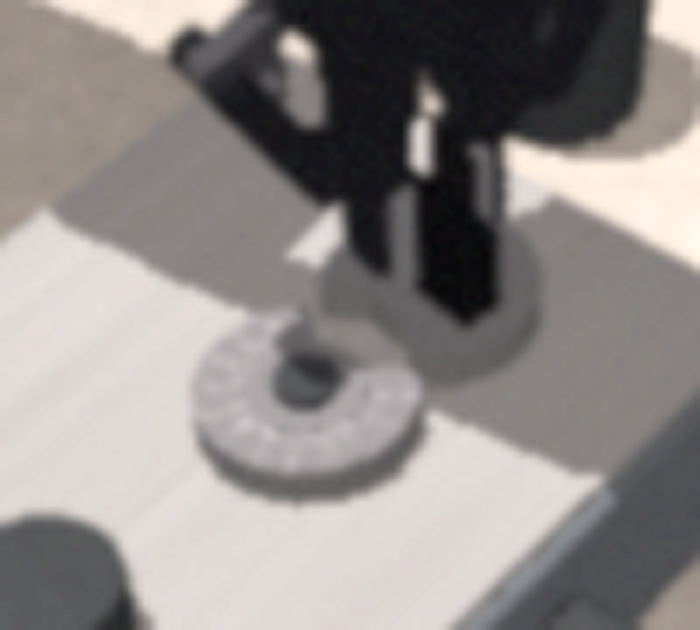

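The bar is turning freely, with Mz about 0.02 N·m and the selector's rim in the scallop. Continuing.

arm_command(
  increments=[
    [[0, 0, 0, 0.1, 0.8], [0, 0, 0, 0.2, 0.8], [0, 0, 0, 0.3, 0.8], [0, 0, 0, 0.4, 0.8], [0, 0, 0, 0.5, 0.8], [0, 0, 0, 0.6, 0.8], [0, 0, 0, 0.7, 0.8], [0, 0, 0, 0.78, 0.8], [0, 0, 0, 0.78, 0.8]],
  ],
)

```text
t: 19.85
tool_pos: [566.7, 129.6, 61.6]
eef_rot: [0.568, 0.823, 0.001, 0.0]
ft_force: [1.8, 3.8, -1.1]
grip_width: 16.9
```

```bash
python3 -c "
from h import *
ft()"
```

```text
t 19.85 pos [566.7 129.6  61.6] h 0.362 tilt [0.0014 0.0006] F [ 1.81  3.85 -1.13] M [ 0.62 -0.35  0.03] w 16.9 q6 -0.34
Fx,Fy tool [2.96 3.05 1.13]
```

arm_command(
  increments=[
    [[0, 1, 0, 0.05, 0.8], [0, 1, 0, 0.1, 0.8], [0, 1, 0, 0.15, 0.8], [0, 1, 0, 0.15, 0.8]],
  ],
)

```text
t: 20.35
tool_pos: [567.1, 129.4, 61.5]
eef_rot: [0.628, 0.778, -0.0, 0.0]
ft_force: [-0.7, 3.0, 0.7]
grip_width: 17.0
```

```bash
python3 -c "
from h import *
ft()"
```

```text
t 20.35 pos [567.1 129.4  61.5] h 0.212 tilt [ 0.     -0.0001] F [-0.69  2.96  0.74] M [ 0.32 -0.02  0.04] w 17.0 q6 -0.19
Fx,Fy tool [ 3.04 -0.05 -0.74]
```

arm_command(
  increments=[
    [[0, 0, 0, 0.05, 0.8], [0, 0, 0, 0.1, 0.8], [0, 0, 0, 0.1, 0.8]],
  ],
)

```text
t: 20.72
tool_pos: [567.1, 129.4, 61.5]
eef_rot: [0.666, 0.746, -0.0, 0.0]
ft_force: [-0.6, 0.8, 1.2]
grip_width: 17.0
```

```bash
python3 -c "
from h import *
ft()"
```

```text
t 20.73 pos [567.1 129.4  61.5] h 0.112 tilt [ 0.0002 -0.0003] F [-0.58  0.78  1.19] M [0.26 0.01 0.03] w 17.0 q6 -0.09
Fx,Fy tool [ 0.84 -0.49 -1.19]
```

arm_command(
  increments=[
    [[0, 0, 0, 0.04, 0.8], [0, 0, 0, 0.08, 0.8], [0, 0, 0, 0.08, 0.8]],
  ],
)

```text
t: 21.1
tool_pos: [567.1, 129.4, 61.5]
eef_rot: [0.696, 0.719, -0.0, 0.0]
ft_force: [-0.1, 2.0, 1.4]
grip_width: 17.2
```

```bash
python3 -c "
from h import *
ft()"
```

```text
t 21.1 pos [567.1 129.4  61.5] h 0.033 tilt [ 0.0002 -0.0003] F [-0.05  2.04  1.41] M [0.26 0.   0.2 ] w 17.2 q6 -0.01
Fx,Fy tool [ 2.04  0.01 -1.41]
```

arm_command(
  increments=[
    [[0, 0, 0, 0.03, 0.8], [0, 0, 0, 0.05, 0.8], [0, 0, 0, 0.05, 0.8]],
  ],
)

```text
t: 21.48
tool_pos: [567.2, 129.2, 61.5]
eef_rot: [0.714, 0.7, -0.0, 0.0]
ft_force: [1.1, 0.0, 2.0]
grip_width: 17.5
```

```bash
python3 -c "
from h import *
ft()"
```

```text
t 21.48 pos [567.2 129.2  61.5] h -0.019 tilt [ 0.0003 -0.0007] F [1.13 0.03 2.03] M [0.   0.06 0.74] w 17.5 q6 0.04
Fx,Fy tool [ 0.05  1.13 -2.03]
```

The moment jumped to 0.74 N·m, so the selector is on its end stop. I'll ease off, open and retreat upward.

arm_command(
  increments=[
    [[0, 0, 0, -0.05, 0.8], [0, 0, 0, -0.15, 0.75], [0, 0, 0, -0.18, 0.6], [0, 0, 0, -0.18, 0.55], [0, 0, -10, -0.18, 0.55], [0, 0, -30, -0.18, 0.55], [0, 0, -60, -0.18, 0.55], [0, 0, -100, -0.18, 0.55], [0, 0, -140, -0.18, 0.55], [0, 0, -180, -0.18, 0.55], [0, 0, -200, -0.18, 0.55]],
  ],
)

```text
t: 22.85
tool_pos: [568.1, 129.6, 265.3]
eef_rot: [0.649, 0.761, 0.002, 0.002]
ft_force: [0.2, -0.2, -0.4]
grip_width: 38.7
```

```bash
python3 -c "
from h import *
ft()
R=ctrl.read_state()
to([380,330,260],R3(R['eef_rot'])[0,1]*0+0.1)"
```

```text
t 22.85 pos [568.1 129.6 265.3] h 0.159 tilt [0.0048 0.0001] F [ 0.2  -0.17 -0.39] M [-0.01 -0.07 -0.03] w 38.7 q6 -0.14
Fx,Fy tool [-0.2   0.17  0.39]
t 22.85 pos [568.1 129.6 265.3] h 0.159 tilt [0.0048 0.0001] F [ 0.2  -0.17 -0.39] M [-0.01 -0.07 -0.03] w 38.7 q6 -0.14
shift [ 227.7 -154.     4.4] roll 0.059
```

arm_command(
  increments=[
    [[15, -10, 0, 0, 0.55], [50, -34, 0, 0, 0.55], [90, -61, 0, 0, 0.55], [130, -88, 0, 0, 0.55], [170, -115, 0, 0, 0.55], [205, -139, 0, 0, 0.55], [225, -152, 0, 0, 0.55], [225, -152, 0, 0, 0.55], [225, -152, 0, 0, 0.55]],
  ],
)

```text
t: 23.98
tool_pos: [380.6, 327.1, 260.6]
eef_rot: [0.648, 0.761, -0.001, -0.0]
ft_force: [-0.2, -0.1, 0.5]
grip_width: 38.1
```

```bash
python3 -c "
from h import *
ft()
zoom('top','z1',[545,40,90],r=(110,85),k=7,al=1.6)
im=cv2.imread('pics/z1.png');cv2.imwrite('pics/z1.png',cv2.resize(im,(770,595)))
c=ctrl.camera('scene');cv2.imwrite('pics/z2.png',cv2.convertScaleAbs(c['color'],alpha=1.5))
c=ctrl.camera('top');cv2.imwrite('pics/z3.png',cv2.convertScaleAbs(c['color'],alpha=1.5))"
```

```text
t 23.98 pos [380.6 327.1 260.6] h 0.16 tilt [-0.0009 -0.0008] F [-0.22 -0.1   0.47] M [0.01 0.05 0.05] w 38.1 q6 0.31
Fx,Fy tool [-0.06 -0.23 -0.47]
```

View pics/z1.png

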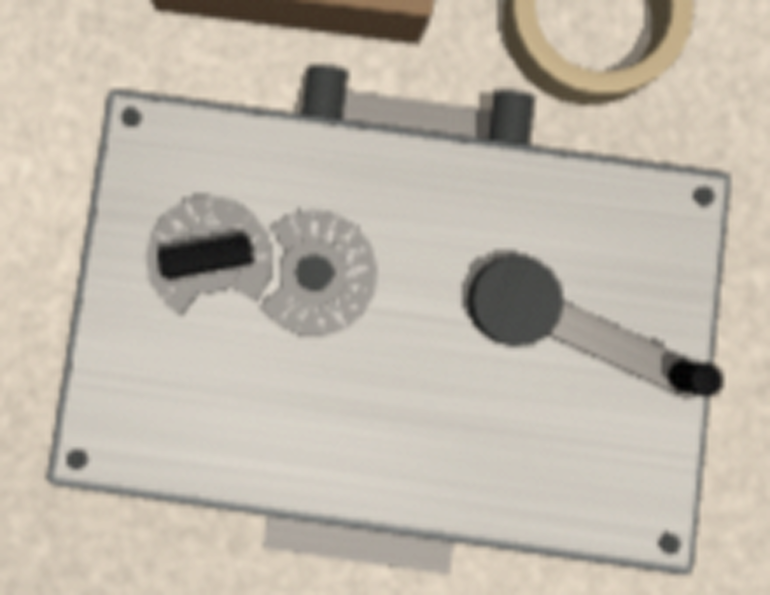

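View pics/z2.png

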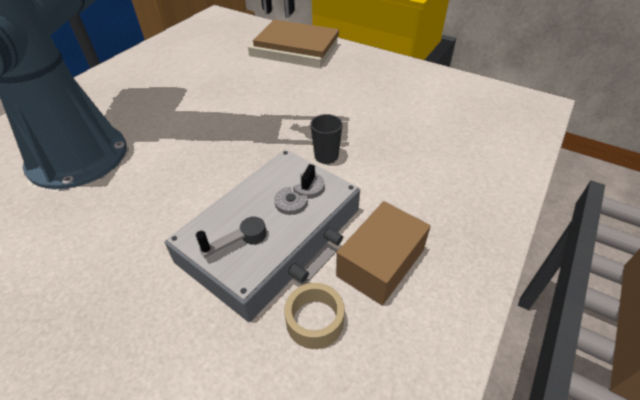

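View pics/z3.png

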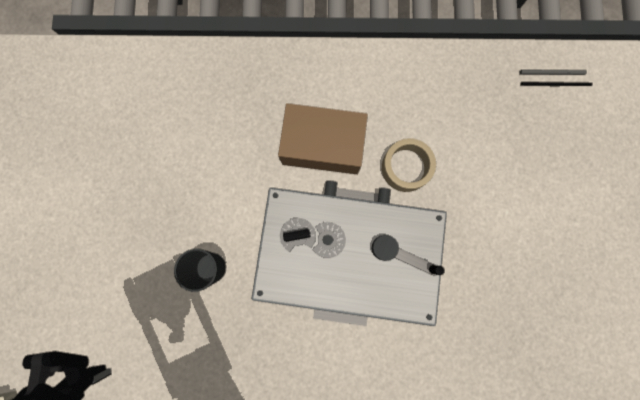

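In the final views the bar has turned about 72° (1.26 rad) clockwise. The lever is still at its stop, the carton, tape and cup are where they started, and the arm is clear.

```bash
python3 -c "
from rig import ctrl
print(ctrl.job_done())"
```

```text
the job is handed in; nothing more can be done
None
```

I swung the lever counter-clockwise onto its inner stop, turned the selector clockwise to its end stop, and handed the job in at about 24 s of the 61 s allowed.

- **Lever:** I pushed the post with one finger, the other loosely caging it. The force stayed at about 2–3 N while it moved, then rose over the last steps to 5.4, 7.7 and finally about 9 N, where I stopped. The camera showed the disc's scallop facing the selector squarely. After I backed off and lifted clear, the lever stayed there.
- **Selector:** I caged the bar loosely and turned it; it moved freely at about 0.03 N·m. The moment then jumped to 0.74 N·m, which I took as the end stop.
- **Last checks:** In the final pictures the bar has turned about 1.26 rad, against the 1.25 rad expected. The selector's rim lies in the scallop, and the lever is still home. The carton, tape roll and pen cup stand where they were. The gripper is well clear and the measured force is about 0 N.

- **Fingertip height:** In the scene camera the fingertips sat about 35 mm further back than the stated tool point. I worked from the pictures and lowered the tool in small steps, checking the force each time. It went to 61 mm at the selector, below the disc's 83 mm top, without touching down, which bears the pictures out.
- **Selector position:** It was about 2 mm further along y than I had measured. Closing on the bar therefore gave a brief side load of about 6 N, which I removed by re-centring before turning.

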